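# Stow the mirror handle in the drawer's empty sleeve

### The job

Take the tall slim chrome mirror handle out of the clear acrylic tray on the counter and stand it, foot down, in the empty funnel-mouthed sleeve in the half-open drawer. Keep hold of it until its foot is well down inside the sleeve, then let go, so that it ends standing fully home on the sleeve's floor. Leave the two stout grey grips standing where they are.

Things in the scene. Friction and masses are not known exactly. Their poses are not given: they have to be found in the camera images.
- mirror_handle_center (a point): centre (half-way up) of the loose mirror handle: straight round chrome rod, 12 mm thick, 130 mm long, z along it, fine dark rings about its middle. It starts upright in one of two 15 mm holes of the fixed clear tray on the black granite (slab top 100 mm high), lowest 30 mm hidden. Foot 65 mm below this point. Best gripped 30 mm above this point, so that the fingers stay clear of the sleeve later.
- socket_mouth (a point): centre of the mouth of the empty, fixed aluminium sleeve in the drawer, on the robot's side of the granite. Funnel 44 mm wide inside at the mouth (50 mm outside), narrowing over 20 mm to a 28 mm bore; closed floor 62 mm below this point: with the handle home, its centre is 3 mm above this point. Granite edge 90 to 115 mm beyond it (+x), its top 13 mm higher. The drawer does not move.
- spare_grip: bystander, loose: stout grey instrument grip, 95 mm tall, 23 mm thick, thinner steel foot, upright in the other hole of the clear tray, 100 mm from the mirror handle; origin at the centre of its foot, z up
- stored_grip: bystander, loose: identical stout grey grip, 95 mm tall, standing in the drawer's other sleeve, 104 mm from the empty one; origin at the centre of its foot, z up

How it is judged (in metres and radians):
On the way:
1. the gripper holds the handle with its foot well down inside the empty sleeve (at least 22 mm below the mouth) (horizontal distance between mirror_handle_center and socket_mouth below 0.022 m and z of mirror_handle_center in the frame of socket_mouth below 0.043 m and angle between mirror_handle_center's own z axis and vertical below 0.5 rad and contact force between the fingers and mirror_handle above 0.5 N), for 0.1 s.
At the end, for the whole second after the job is handed in: The mirror handle stands in the empty sleeve, its centre within 22 mm of the sleeve's axis and no more than 10 mm above the mouth (its foot down on the floor), leaning less than 26 degrees (horizontal distance between mirror_handle_center and socket_mouth below 0.022 m and z of mirror_handle_center in the frame of socket_mouth between -0.02 and 0.01 m and angle between mirror_handle_center's own z axis and vertical below 0.45 rad); the robot touches nothing.
It fails at once if the spare grip in the acrylic tray is moved by more than 40 mm or tipped by more than 30 degrees (distance of spare_grip from where it was at the start of the episode above 0.04 m or angle between spare_grip's own z axis and vertical above 0.52 rad).
It fails at once if the stored grip in the drawer is moved by more than 40 mm or tipped by more than 30 degrees (distance of stored_grip from where it was at the start of the episode above 0.04 m or angle between stored_grip's own z axis and vertical above 0.52 rad).
It also fails if it takes over 38 s, if anything falls off the work surface, if the arm or the gripper's body presses on something with over 40 N, if the wrist force passes 120 N, or if a joint passes its speed limit or range.

### The arm

A 6-joint arm with a two-finger parallel gripper is mounted at the origin on the work surface. World frame = base frame: x ahead of the robot, y to its left, z up, the work surface at z = 0. Lengths are in mm, angles in rad, forces in N, time in s.
With the tool pointing down it reaches from about 350 to 875 mm from the base axis. Payload 4.2 kg.
Tool frame: the origin (TCP) lies at the very end of the fingers, on their centre line; the grasp point (between the pads) lies ctrl.pinch_z behind it (ctrl.pinch_z is the distance from the TCP to the grasp point, in mm); y points along the fingers, z is the direction in which the jaws open and shut, and the axes are right-handed (so a half turn about y gives the same grasp; the last joint's range is limited). The gripper opens to 85 mm and grips with 20 to 120 N. Pads are 22 mm wide; open, the fingers measure 114 mm over their backs; the gripper's body (76 mm by 85 mm) begins 54 mm behind the grasp point. The pads swing forward as they close: fully open they stand 13 mm farther back than shut.
Start: joints at [1.435, 0.385, 0.008, 0, -1.194, -0.259], TCP at [240.356, 576.912, 231.312] pointing down, gripper open.
Joint ranges: [-3.14, 3.14], [-1.21, 2.06], [-1.07, 1.41], [-3.16, 2.05], [-2.99, -0.16], [-3.1, 3.1]. Speed limits (rad/s): [2.79, 2.79, 3.14, 3.14, 3.14, 3.14].

### API

Orientations are given as a rotation vector (axis times angle).
In Python, from rig import ctrl, read_camera gives the robot as it stands. The module is installed in compiled form; this text tells all that it offers.
- The arm moves only by the tool apply_moves, never from a script. Its arguments are lists of equal length, an entry for each row: "delta_rot": the turn, a rotation vector about the tool's x, y, z in degrees, a list of three; "delta_pos": the shift along the tool's x, y, z in cm, a list of three; "claw": the closure, from 0 (fully open) to 1 (shut). In form: {"delta_rot": [[rx, ry, rz], ...], "delta_pos": [[dx, dy, dz], ...], "claw": [claw, ...]}. A call has 1 to 8 rows; each row is the pose to reach, as a shift and turn from the pose commanded when the call began, along the tool's axes at that moment; what a row does not reach only later rows make up. A row lasts 1/8 s, in which the tool goes at most 62.5 mm and 10.7 degrees, less where a joint would pass 70% of its speed; a pose out of reach is approached as far as the arm can. A call with a gripper value outside its range is refused whole. The fingers move at their own pace and stop on an object; "squeeze" is the grip in N (left out, the last holds). Time passes only in rows, so rows that repeat a pose let the fingers close. It gives the time, the measured TCP pose, the force and the opening at its end, in the units of the state.
- ctrl.observe(): the state, without advancing time (a new reading comes with each control period).
- read_camera(name): name is "scene" or "top"; returns a dict with "pixels" (384x512x3 uint8, red, green, blue), "camera_matrix" (3x3 intrinsics, pixels), "view" (4x4, takes a point from world to camera coordinates). Camera axes: x right, y up, looking along -z (the intrinsics and any distortion apply to the point x, -y, -z); pixel columns grow to the right and rows downward; lengths in mm; the calibration is good to about 2 mm. A picture is of the moment at which its call begins. There is no depth.
- ctrl.close_job(): hands the job in, once; it reports no verdict.
The state is a dict: "time": time; "q": joint angles; "qvel": joint speeds; "joint_torque": joint torques, N m; "tool_pos": TCP position; "orientation": TCP orientation; "force": force on the tool from outside, world axes, zero at the start; "ft_torque": the same for the moment, N m; "width": finger opening in mm.
Only numpy, scipy, OpenCV 4.12 (cv2) and the standard library are available. Lean on these libraries where they do the work, as an engineer would, in place of code of your own. Each camera call takes 0.05 s, during which the arm holds its last target. There are 200 camera calls.

## Working session

There is one attempt and no reset: what is moved stays moved. The work goes in short steps, Python scripts to look and compute and a tool call to move; the robot and the scene stay as the last step left them, time stands still between calls to the robot, and variables do not carry over. Pictures are saved under pics/ and viewed, about 8 in all and at most 12, crops included, and the job is handed in when it is done.

Besides the shell and the picture viewer there is one more tool, called after ">>>" as name(argument=value, ...), one argument or row to a line, values as JSON. apply_moves: Moves the arm, as the interface text tells. Its arguments: {"type":"object","properties":{"delta_rot":{"type":"array"},"delta_pos":{"type":"array"},"claw":{"type":"array"},"squeeze":{"type":"number"}},"required":["delta_rot","delta_pos","claw"]}

```bash
mkdir -p pics; cat > h.py <<'E'
import numpy as np, cv2
from rig import ctrl, read_camera
def snap(n,f):
    c=read_camera(n); cv2.imwrite(f'pics/{f}.png',c['pixels'][:,:,::-1]); np.savez(f'pics/{f}.npz',**{k:c[k] for k in('pixels','camera_matrix','view')}); return c
def load(f): return np.load(f'pics/{f}.npz')
def ray(c,u,v):
    K,V=c['camera_matrix'],c['view']; d=np.linalg.inv(K)@[u,v,1]; d=d*[1,-1,-1]
    R,t=V[:3,:3],V[:3,3]; return -R.T@t, R.T@d
def onz(c,u,v,z):
    o,d=ray(c,u,v); return o+d*(z-o[2])/d[2]
def proj(c,p):
    q=c['view'][:3,:3]@p+c['view'][:3,3]; q=c['camera_matrix']@(q*[1,-1,-1]); return q[:2]/q[2]
def two(c1,p1,c2,p2):
    o1,d1=ray(c1,*p1);o2,d2=ray(c2,*p2)
    s=np.linalg.lstsq(np.c_[d1,-d2],o2-o1,rcond=None)[0]; a,b=o1+d1*s[0],o2+d2*s[1]
    return (a+b)/2,np.linalg.norm(a-b)
E
python3 - <<'E'
from h import *
np.set_printoptions(precision=2,suppress=True)
print(ctrl.observe(),ctrl.pinch_z)
a=snap('scene','s0');b=snap('top','t0')
print([k for k in read_camera('top')]);
for c in(a,b): print(c['camera_matrix'],c['view'],ray(c,256,192))
E
```

```text
{'time': 0.0, 'q': array([ 1.43,  0.39,  0.01, -0.  , -1.19, -0.26]), 'qvel': array([ 0.,  0.,  0.,  0.,  0., -0.]), 'joint_torque': array([  0.  , -39.23,  18.84,   4.19,  -0.  ,  -0.  ]), 'tool_pos': array([240.14, 576.41, 230.21]), 'orientation': array([-0.4 , -2.  ,  2.01]), 'force': array([ 0.15, -0.39, -0.01]), 'ft_torque': array([ 0.03, -0.02, -0.01]), 'width': 85.67243289276358} 18.700000000000003
['pixels', 'camera_matrix', 'view']
[[418.82   0.   256.26]
 [  0.   418.82 186.74]
 [  0.     0.     1.  ]] [[   -0.63     0.78     0.02   326.58]
 [   -0.41    -0.35     0.84   100.69]
 [    0.66     0.52     0.54 -1217.94]
 [    0.       0.       0.       1.  ]] (array([1054.57,  413.32,  563.22]), array([-0.66, -0.52, -0.55]))
[[371.48   0.   252.38]
 [  0.   371.48 189.18]
 [  0.     0.     1.  ]] [[   0.     -1.      0.04  -19.49]
 [   1.      0.01    0.09 -597.79]
 [  -0.09    0.04    1.   -720.78]
 [   0.      0.      0.      1.  ]] (array([528.77,  11.5 , 773.  ]), array([ 0.08, -0.05, -1.  ]))
```

View pics/s0.png

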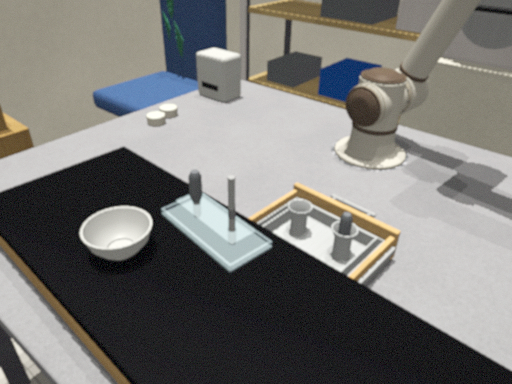

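View pics/t0.png

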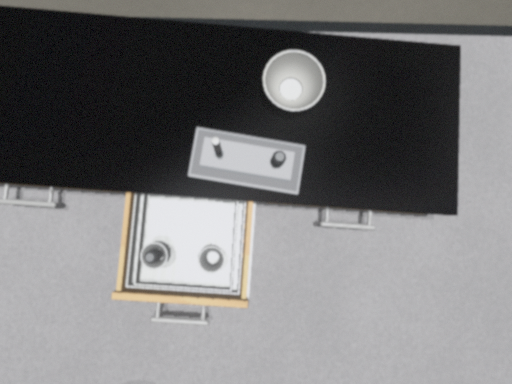

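The scene view shows the chrome rod at (232,178)–(231,231), the spare grip at (195,187), the empty sleeve's mouth at about (300,205) and the stored grip at (345,225). In the top view the rod is at (217,147), the spare grip at (278,159), the empty sleeve at (211,258) and the stored grip at (155,253). I'll zoom in on both.

```bash
python3 - <<'E'
from h import *
a=cv2.imread('pics/s0.png');b=cv2.imread('pics/t0.png')
A=cv2.resize(a[165:265,190:320],None,fx=5,fy=5,interpolation=2)[:, :400*2]
B=cv2.resize(b[125:285,185:245],None,fx=5,fy=5,interpolation=2)[:600]
B2=cv2.resize(b[230:285,130:240],None,fx=5,fy=5,interpolation=2)
B1=cv2.resize(b[125:175,185:295],None,fx=5,fy=5,interpolation=2)
cv2.imwrite('pics/c1.png',A);cv2.imwrite('pics/c2.png',np.vstack([B1,B2]))
E
```

```text
(no output)
```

View pics/c1.png

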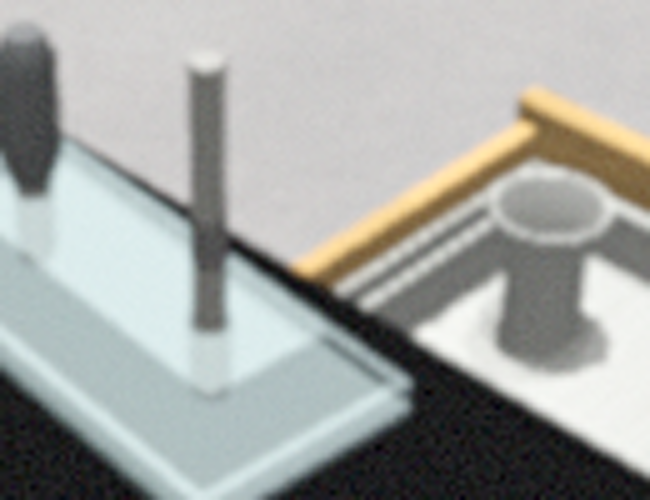

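View pics/c2.png

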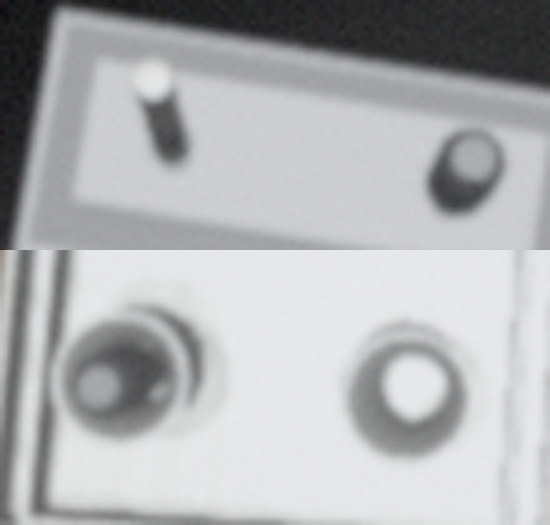

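In the crops, the rod's top is at scene (231.4,177.6) and top (215.8,141.0), and the sleeve's mouth at scene (300.4,206.0) and top (211.4,259.0). The stored sleeve's mouth is at top (154.4,256).

```bash
python3 - <<'E'
from h import *
np.set_printoptions(precision=1,suppress=True)
a=load('s0');b=load('t0')
print('rodtop',two(a,(231.,177.2),b,(215.4,140.6)))
print('mouth',two(a,(300.,205.6),b,(211.,258.6)))
r=two(a,(231.,177.2),b,(215.4,140.6))[0]
print('rod tray entry scene@130',onz(a,231.4,230.2,130),'top low@132',onz(b,185+176/5-.4,125+158/5-.4,130))
print('spare',onz(b,279.,155.6,200),'stored mouth',onz(b,154,255.6,87),'mouth@87',onz(b,211,258.6,87),onz(a,300,205.6,87),'rod@230',onz(b,215.4,140.6,230),onz(a,231,177.2,230))
from scipy.spatial.transform import Rotation as R
o=ctrl.observe();print(R.from_rotvec(o['orientation']).as_matrix())
E
```

```text
rodtop (array([650.1,  46.9, 232. ]), np.float64(1.5620561013549286))
mouth (array([464.5,  61.8,  86.6]), np.float64(2.429109463831925))
rod tray entry scene@130 [650.4  47.6 130. ] top low@132 [645.9  44.8 130. ]
spare [635.1 -51.4 200. ] stored mouth [470.5 163.5  87. ] mouth@87 [465.2  60.8  87. ] [464.1  63.   87. ] rod@230 [651.   46.4 230. ] [647.3  45.4 230. ]
[[-0.9 -0.  -0.4]
 [ 0.4 -0.  -0.9]
 [-0.  -1.   0. ]]
```

```bash
cat >> h.py <<'E'
from scipy.spatial.transform import Rotation as R
def rel(p,ax,pos=None,ori=None):
    # target TCP p, tool z (jaw) along ax, tool y down -> rot deg, shift cm in tool axes
    o=ctrl.observe(); R0=R.from_rotvec(o['orientation'] if ori is None else ori).as_matrix(); p0=o['tool_pos'] if pos is None else pos
    y=np.array([0,0,-1.]); z=np.array(ax,float)/np.linalg.norm(ax); Rt=np.c_[np.cross(y,z),y,z]
    print('rot',np.round(R.from_matrix(R0.T@Rt).as_rotvec(degrees=True),2),'pos',np.round(R0.T@(np.array(p)-p0)/10,2))
E
python3 - <<'E'
from h import *
P=[240.356,576.912,231.312]
rel([650,47,295],[-1,0,0],P); rel([240.4,576.9,295],[-1,0,0],P)
E
```

```text
rot [-8.000e-02  6.738e+01 -6.000e-02] pos [-58.2   -6.31  33.17]
rot [-8.000e-02  6.738e+01 -6.000e-02] pos [-0.01 -6.37  0.01]
```

>>> apply_moves(
  delta_rot=[
    [0, 10, 0],
    [0, 67.4, 0],
    [0, 67.4, 0],
    [0, 67.4, 0],
    [0, 67.4, 0],
    [0, 67.4, 0],
    [0, 67.4, 0],
    [0, 67.4, 0],
  ],
  delta_pos=[
    [0, -6.3, 0],
    [-58.2, -6.3, 33.2],
    [-58.2, -6.3, 33.2],
    [-58.2, -6.3, 33.2],
    [-58.2, -6.3, 33.2],
    [-58.2, -6.3, 33.2],
    [-58.2, -6.3, 33.2],
    [-58.2, -6.3, 33.2],
  ],
  claw=[0, 0, 0, 0, 0, 0, 0, 0],
)

```text
time: 1.15
tool_pos: [508.6, 228.9, 294.1]
orientation: [-1.209, -1.209, 1.209]
force: [0.8, -0.6, 0.4]
width: 85.4
```

```bash
python3 - <<'E'
from h import *
o=ctrl.observe();print(o['time'],o['tool_pos'],R.from_rotvec(o['orientation']).as_matrix().round(3),o['q'])
rel([650,47,295],[-1,0,0])
E
```

```text
1.15 [508.55016147 228.88256073 294.0521186 ] [[ 0. -0. -1.]
 [ 1.  0.  0.]
 [ 0. -1.  0.]] [ 7.13462048e-01  2.31434407e-01 -5.37528559e-02 -1.22100153e-04
 -1.28568425e+00 -7.13827686e-01]
rot [-0.01 -0.02  0.  ] pos [-18.18  -0.1  -14.15]
```

>>> apply_moves(
  delta_rot=[
    [0, 0, 0],
    [0, 0, 0],
    [0, 0, 0],
    [0, 0, 0],
    [0, 0, 0],
  ],
  delta_pos=[
    [-18.2, 0, -14.1],
    [-18.2, 0, -14.1],
    [-18.2, 0, -14.1],
    [-18.2, 0, -14.1],
    [-18.2, 0, -14.1],
  ],
  claw=[0, 0, 0, 0, 0],
)

```text
time: 1.78
tool_pos: [649.7, 46.0, 292.4]
orientation: [-1.21, -1.204, 1.207]
force: [-0.6, 1.0, -0.8]
width: 85.6
```

```bash
python3 - <<'E'
from h import *
o=ctrl.observe();print(o['time'],o['tool_pos'])
rel([650,47,177],[-1,0,0])
a=snap('scene','s1')
p=cv2.imread('pics/s1.png')[90:260,160:300];cv2.imwrite('pics/c3.png',cv2.resize(p,None,fx=3.5,fy=3.5,interpolation=2))
E
```

```text
1.775 [649.66866745  45.96268006 292.4015622 ]
rot [-0.13 -0.28 -0.04] pos [ 0.11 11.54 -0.06]
```

View pics/c3.png

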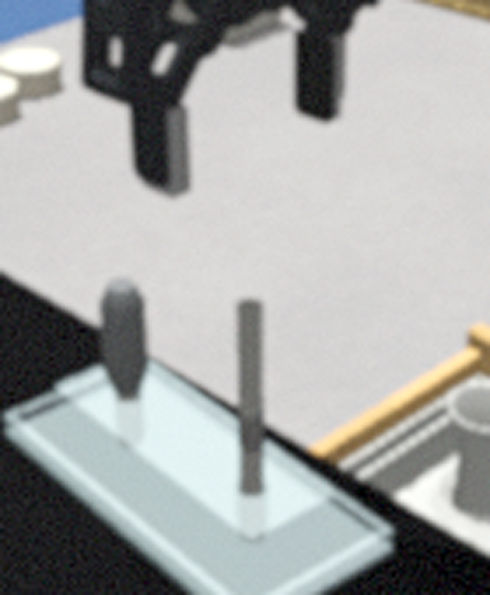

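The fingers, with tips at crop (160,190) and (320,115), straddle the rod's axis at (250,300), and nothing else is in the way. I'll go down and grip.

>>> apply_moves(
  delta_rot=[
    [0, 0, 0],
    [0, 0, 0],
    [0, 0, 0],
    [0, 0, 0],
    [0, 0, 0],
    [0, 0, 0],
    [0, 0, 0],
    [0, 0, 0],
  ],
  delta_pos=[
    [0.1, 4, 0],
    [0.1, 8, 0],
    [0.1, 11.5, 0],
    [0.1, 11.5, 0],
    [0.1, 11.5, 0],
    [0.1, 11.5, 0],
    [0.1, 11.5, 0],
    [0.1, 11.5, 0],
  ],
  claw=[0, 0, 0, 0, 1, 1, 1, 1],
  squeeze=40,
)

```text
time: 2.82
tool_pos: [648.9, 49.6, 179.8]
orientation: [-1.21, -1.21, 1.208]
force: [1.0, 0.5, -0.2]
width: 12.5
```

>>> apply_moves(
  delta_rot=[
    [0, 0, 0],
    [0, 0, 0],
    [0, 0, 0],
    [0, 0, 0],
  ],
  delta_pos=[
    [0, 0, 0],
    [0, 0, 0],
    [0, 0, 0],
    [0, 0, 0],
  ],
  claw=[1, 1, 1, 1],
)

```text
time: 3.32
tool_pos: [649.1, 49.6, 179.8]
orientation: [-1.21, -1.21, 1.209]
force: [-0.2, 0.3, 5.0]
width: 9.7
```

>>> apply_moves(
  delta_rot=[
    [0, 0, 0],
    [0, 0, 0],
    [0, 0, 0],
    [0, 0, 0],
  ],
  delta_pos=[
    [0, -1.5, 0],
    [0, -3, 0],
    [0, -4.5, 0],
    [0, -4.5, 0],
  ],
  claw=[1, 1, 1, 1],
)

```text
time: 3.82
tool_pos: [649.5, 49.8, 226.2]
orientation: [-1.211, -1.212, 1.207]
force: [-0.4, -0.6, -0.1]
width: 10.2
```

```bash
python3 - <<'E'
from h import *
o=ctrl.observe();print(o['time'],o['tool_pos'],o['width'],o['force'])
snap('scene','s2');snap('top','t2')
p=cv2.imread('pics/s2.png')[90:260,160:300];q=cv2.imread('pics/t2.png')[90:200,170:300]
p=cv2.resize(p,None,fx=2.8,fy=2.8,interpolation=2);q=cv2.resize(q,None,fx=3,fy=3,interpolation=2)
q=cv2.copyMakeBorder(q,0,p.shape[0]-q.shape[0],0,0,0);cv2.imwrite('pics/c4.png',np.hstack([p,q]))
E
```

```text
3.825 [649.46431923  49.77031788 226.24435718] 10.196887548915857 [-0.39112612 -0.64584819 -0.05557039]
```

View pics/c4.png

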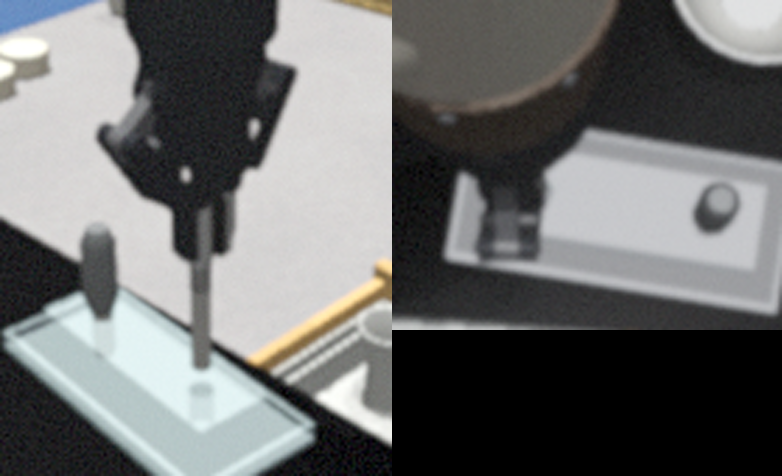

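The rod is held and upright, with its foot at about scene (232,221), clear of the tray. The spare grip hasn't moved.

```bash
python3 - <<'E'
from h import *
c=load('s2');o,d=ray(c,160+202/2.8-.4,90+366/2.8-.4);print('foot at x=649.5:',o+d*(649.5-o[0])/d[0])
o,d=ray(c,160+205/2.8-.4,90+215/2.8-.4);print('upper at x=649.5:',o+d*(649.5-o[0])/d[0])
E
```

```text
foot at x=649.5: [649.5         47.85621341 149.98520248]
upper at x=649.5: [649.5         51.3209949  252.21956575]
```

>>> apply_moves(
  delta_rot=[
    [0, 0, 0],
    [0, 0, 0],
    [0, 0, 0],
    [0, 0, 0],
    [0, 0, 0],
    [0, 0, 0],
    [0, 0, 0],
    [0, 0, 0],
  ],
  delta_pos=[
    [0, -2, 0],
    [0.2, -2, 3],
    [0.5, -2, 7],
    [0.8, -2, 11],
    [1.1, -2, 15],
    [1.3, -2, 17.5],
    [1.3, -2, 18.5],
    [1.3, -2, 18.5],
  ],
  claw=[1, 1, 1, 1, 1, 1, 1, 1],
)

```text
time: 4.92
tool_pos: [463.7, 62.7, 244.2]
orientation: [-1.209, -1.209, 1.209]
force: [0.9, 0.6, 0.1]
width: 9.7
```

```bash
python3 - <<'E'
from h import *
o=ctrl.observe();print(o['time'],o['tool_pos'],o['width'],o['force'])
c=snap('scene','s3')
for z in(87,165):
  print(z,proj(c,[464.5,61.8,z]))
p=cv2.imread('pics/s3.png')[90:270,230:390]
cv2.imwrite('pics/c5.png',cv2.resize(p,None,fx=3.2,fy=3.2,interpolation=2))
E
```

```text
4.925 [463.6973632   62.67703626 244.18537836] 9.718983131632472 [0.93981857 0.57681054 0.10528523]
87 [299.39735994 205.46633807]
165 [302.59308428 171.55391006]
```

View pics/c5.png

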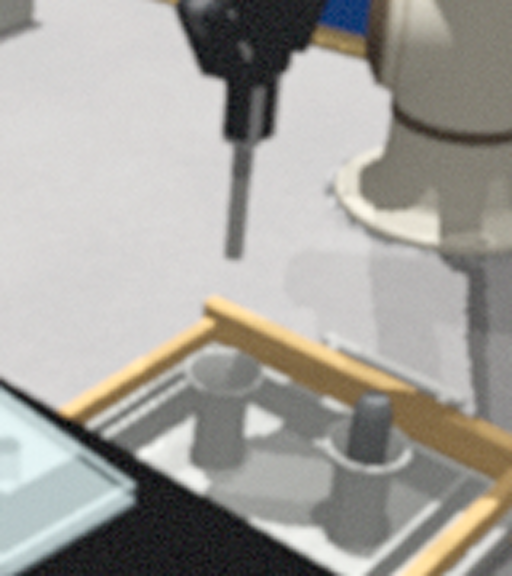

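The foot is at image (302.7,169.6). A point on the sleeve's axis at that height should project to (302.6,171.6), so they line up; the lean is about 3°. I'll lower it into the funnel.

>>> apply_moves(
  delta_rot=[
    [0, 0, 0],
    [0, 0, 0],
    [0, 0, 0],
    [0, 0, 0],
    [0, 0, 0],
    [0, 0, 0],
    [0, 0, 0],
    [0, 0, 0],
  ],
  delta_pos=[
    [0, 3, 0],
    [0, 6, 0],
    [0, 7.5, 0],
    [0, 9, 0],
    [0, 10.5, 0],
    [0, 12, 0],
    [0, 12, 0],
    [0, 12, 0],
  ],
  claw=[1, 1, 1, 1, 1, 1, 1, 1],
)

```text
time: 5.98
tool_pos: [464.6, 62.8, 124.3]
orientation: [-1.21, -1.209, 1.209]
force: [0.2, -0.0, -0.8]
width: 9.5
```

```bash
python3 - <<'E'
from h import *
o=ctrl.observe();print(o['time'],o['tool_pos'],o['width'],o['force'])
c=snap('scene','s4')
p=cv2.imread('pics/s4.png')[110:270,230:390]
cv2.imwrite('pics/c6.png',cv2.resize(p,None,fx=3.2,fy=3.2,interpolation=2))
E
```

```text
5.975 [464.62589174  62.77698058 124.34182321] 9.465156208452639 [ 0.1664503  -0.02140653 -0.77016749]
```

View pics/c6.png

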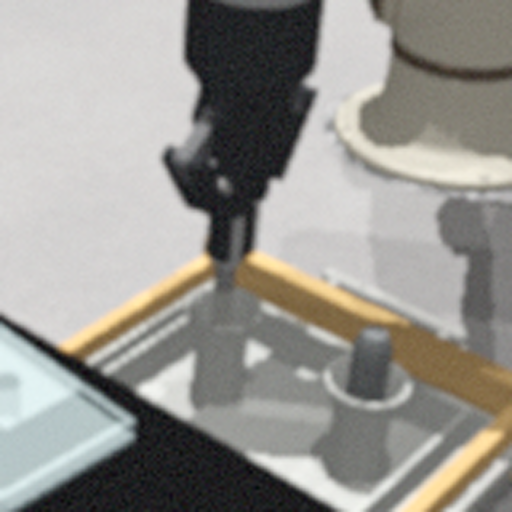

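The rod is inside the sleeve's mouth at crop (228,300), with no contact force, and the stored grip is still standing. I'll go down to just above the floor, check the force, then let go.

>>> apply_moves(
  delta_rot=[
    [0, 0, 0],
    [0, 0, 0],
    [0, 0, 0],
    [0, 0, 0],
  ],
  delta_pos=[
    [0, 0.5, 0],
    [0, 1, 0],
    [0, 1.5, 0],
    [0, 1.5, 0],
  ],
  claw=[1, 1, 1, 1],
)

```text
time: 6.52
tool_pos: [463.4, 62.5, 108.7]
orientation: [-1.209, -1.208, 1.21]
force: [0.2, -0.0, -0.2]
width: 10.0
```

>>> apply_moves(
  delta_rot=[
    [0, 0, 0],
    [0, 0, 0],
    [0, 0, 0],
    [0, 0, 0],
    [0, 0, 0],
    [0, 0, 0],
    [0, 0, 0],
    [0, 0, 0],
  ],
  delta_pos=[
    [0, 0, 0],
    [0, 0, 0],
    [0, 0, 0],
    [0, 0, 0],
    [0, 0, 0],
    [0, 0, 0],
    [0, -2, 0],
    [0, -4, 0],
  ],
  claw=[0.3, 0.3, 0.6, 0, 0, 0, 0, 0],
)

```text
time: 7.52
tool_pos: [463.5, 62.5, 149.4]
orientation: [-1.209, -1.208, 1.21]
force: [1.0, -0.3, 0.3]
width: 85.1
```

>>> apply_moves(
  delta_rot=[
    [0, 0, 0],
    [0, 0, 0],
    [0, 0, 0],
    [0, 0, 0],
    [0, 0, 0],
  ],
  delta_pos=[
    [0, -4, 0],
    [0, -8, 0],
    [0, -12, 0],
    [0, -12, 0],
    [0, -12, 0],
  ],
  claw=[0, 0, 0, 0, 0],
)

```text
time: 8.15
tool_pos: [463.1, 62.6, 268.4]
orientation: [-1.208, -1.208, 1.209]
force: [-0.3, -0.1, -0.3]
width: 85.2
```

```bash
python3 - <<'E'
from h import *
o=ctrl.observe();print(o['time'],o['tool_pos'],o['width'],o['force'])
c=snap('scene','s5')
p=cv2.imread('pics/s5.png')[110:270,180:390]
cv2.imwrite('pics/c7.png',cv2.resize(p,None,fx=3.5,fy=3.5,interpolation=2))
print('home top',proj(c,[464.5,61.8,155]),'10mm high',proj(c,[464.5,61.8,165]))
E
```

```text
8.15 [463.08256963  62.55216472 268.42677564] 85.24254390101582 [-0.34219679 -0.08196249 -0.32774595]
home top [302.16450047 176.10196119] 10mm high [302.59308428 171.55391006]
```

View pics/c7.png

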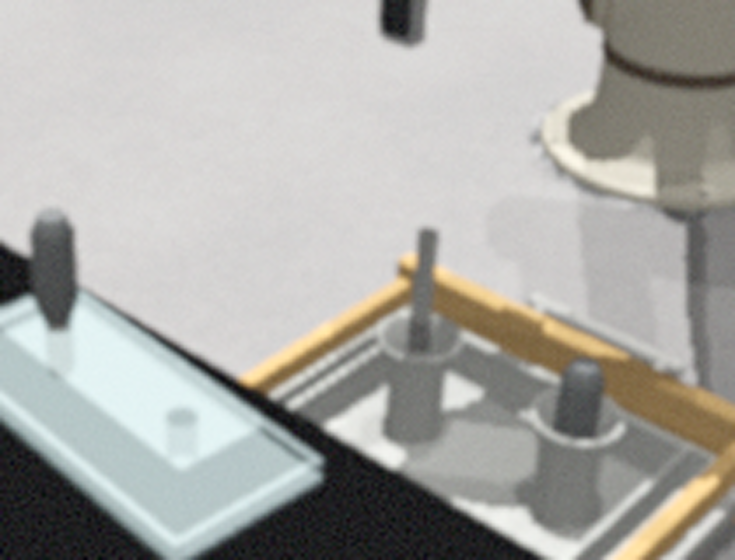

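The handle's top is at crop (428,232), which is image (301.9,175.9); fully home it should be at (302.2,176.1). Both grips are standing and the gripper is clear.

```bash
python3 -c "from rig import ctrl; print(ctrl.close_job())"
```

```text
the job is handed in; nothing more can be done
None
```

I lifted the mirror handle out of the tray and lowered it into the empty sleeve. I kept hold of it until its foot was nearly on the floor, then let go, backed the gripper off and handed the job in at about 8.2 s. No verdict is reported.

- **Standing home:** in the last picture the handle's top is at pixel (301.9, 175.9). Standing fully home and upright, it should be at (302.2, 176.1). This rests on the scene camera alone; I did not check the end position from the top camera.
- **Held inside the sleeve:** by my estimate the foot was 40 mm or more below the mouth while gripped, against the 22 mm required. The force readings showed no contact with the sleeve.
- **Surroundings:** both grey grips look upright and in place, and the open gripper is well clear of everything.
- **Disagreements:** the gripper read 9.5–10.2 mm on the 12 mm rod, though the pictures showed it firmly held. The handle leaned by about 3° in the grip before it went in, well within the limit.

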